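# Press the organiser's release tab and push its lid fully open

### The job

Press down the release tab at the front of the clear clip organiser with a fingertip, take the finger away and let the lid spring up part-way by itself. Then gently push the lid on over with the fingers, without gripping it, until it stands fully open, leaning back on its stop. Do not lift, tip or shift the organiser or any of the things around it.

Things in the scene. Friction and masses are not known exactly. Their poses are not given: they have to be found in the camera images.
- organiser: Clear plastic tackle-style organiser with twelve small compartments of clips, 130 mm deep (its x axis) by 200 mm wide (its y axis) by 43 mm high with the lid shut, 1.6 to 2.1 kg, standing loose on a flat orange silicone pad 4 mm thick. Origin: centre of its underside; x points from the front (release tab side, towards the robot) to the rear (hinge side), z up. Pushed hard it can slide or tip.
- tab_pad (a point): Middle of the top of the release tab's thumb ledge, a flat black plate 46 mm wide (organiser's y), 27 mm from front to back and 4 mm thick, which sticks out from the middle of the organiser's front; at rest this point is 92.5 mm in front of the organiser's centre and 28 mm above its underside. The black hook plate behind it stands 18 mm higher, its front face 12 mm behind this point (at rest), and leans forward up to 7 mm as the ledge goes down.
- release_tab (a joint): Angle of the release tab, rad: 0 at rest, 0.35 fully pressed. Pressed down at tab_pad it frees the lid at about 0.22 (about 5 mm of travel, 4 N); fully down is about 7 mm and 5 N. A spring brings it back to 0. It is the only thing that keeps the lid shut.
- lid (a joint): Angle of the lid, rad: 0 shut (reads about 0.01), 1.92 fully open on its stop (20 degrees beyond upright). When the tab frees it a sprung plunger lifts it in under half a second to about 0.41 and no farther, where it rests. From there it swings freely (under 1.5 N at the front edge; more than 25 N damages it); before 1.57 it falls back, well past 1.6 it falls open on to the stop and stays.
- lid_edge (a point): Middle of the lid's front edge; moves with the lid. The lid is a clear plate 131 mm from hinge to front edge, 204 mm wide and 5 mm thick; a small black nose, 26 mm wide, sticks out 7 mm farther from the middle of the edge.
- lid_hinge (a point): Middle of the lid's hinge axis, at the rear of the organiser, 65.5 mm behind its centre and 40.5 mm above its underside; the axis runs along the organiser's y.
- jar_a: Empty open glass jar, 69 mm across, 94 mm high; origin at the centre of its base. Leave alone.
- jar_b: Second empty glass jar of the same size; origin at the centre of its base. Leave alone.
- tape_roll: Roll of packing tape lying flat, 90 mm across, 24 mm high; origin at the centre of its underside. Leave alone.
- stapler: Silver desk stapler, 140 mm long (its x) by 36 by 55 mm high; origin under its middle. Leave alone.
- tape_gun: Green tape gun lying on its side, about 200 by 140 mm, 57 mm high, blade towards its -x; origin under its frame. Leave alone.
- staple_box: Small carton of staples, 100 (x) by 52 by 36 mm; origin at the centre of its underside. Leave alone.
- marker: Marker pen lying down, 140 mm long (its x), 16 mm thick; origin under its middle. Leave alone.

How it is judged:
By the outcome, as a careful person would: the job done as asked, in the order asked, and still so for the second after the job is handed in, with the robot touching nothing.
It also fails if it takes over 42 s, if anything falls off the work surface, if the arm or the gripper's body presses on something with over 40 N, if the wrist force passes 120 N, or if a joint passes its speed limit or range.

### The arm

A 6-joint arm with a two-finger parallel gripper is mounted at the origin on the work surface. World frame = base frame: x ahead of the robot, y to its left, z up, the work surface at z = 0. Lengths are in mm, angles in rad, forces in N, time in s.
With the tool pointing down it reaches from about 400 to 925 mm from the base axis. Payload 12.5 kg.
Tool frame: the origin (TCP) lies between the finger pads; the fingertips stand 14 mm ahead of it and the grasp point (between the pads) lies 5 mm behind it; x points along the fingers, y is the direction in which the jaws open and shut, and the axes are right-handed (so a half turn about x gives the same grasp; the last joint's range is limited). The gripper opens to 95 mm and grips with 3 to 60 N. Pads are 20 mm wide; open, the fingers measure 119 mm over their backs; the gripper's body (75 mm by 180 mm) begins 59 mm behind the grasp point.
Start: joints at [-1.347, 0.491, 1.559, -0, 1.092, -0.106], TCP at [202.432, -591.326, 228.661] pointing down, gripper open.
Joint ranges: [-3.1, 3.1], [-0.84, 2.19], [0.05, 2.79], [-1.13, 4.28], [0.06, 2.93], [-2.69, 2.69]. Speed limits (rad/s): [2.22, 2.22, 2.79, 3.14, 3.14, 3.14].

### API

Orientations are given as [roll, pitch, yaw] about the fixed x, y, z axes, in that order (R = Rz(yaw) Ry(pitch) Rx(roll)).
In Python, from cell import env, cams gives the robot as it stands.
- The arm moves only by the tool carry_out, never from a script. Its arguments are lists of equal length, an entry for each row: "grip": the closure, from -1 (fully open) to 1 (shut); "linear": the shift along the tool's x, y, z scaled (see below), a list of three; "turn": the turn about the tool's x scaled (see below). In form: {"grip": [grip, ...], "linear": [[tx, ty, tz], ...], "turn": [turn, ...]}. A call has 1 to 5 rows; each row shifts and turns the commanded pose from where the row before left it, along the tool's axes as they then stand; what a row does not reach is not made up. The controller multiplies each number of a shift by 0.5 m and each number of a turn by 180 degrees. A row lasts 1/10 s, in which the tool goes at most 50 mm and 8.59 degrees, less where a joint would pass 70% of its speed; a pose out of reach is approached as far as the arm can. A call with a number of a shift or a turn outside -1 to 1 is refused whole. A call with a gripper value outside its range is refused whole. The fingers move at their own pace and stop on an object; the grip force is fixed at half the most. Time passes only in rows, so rows that do not move let the fingers close. It gives the time, the measured TCP pose, the force and the opening at its end, in the units of the state.
- env.state(): the state, without advancing time (a new reading comes with each control period).
- cams.read_camera(name): name is "side" or "top" or "wrist"; returns the picture (480x640x3 uint8, blue, green, red); there is no depth.
- cams.camera_info(name): a dict with "fx", "fy", "cx", "cy" (pixels), "dist" ([k1, k2, p1, p2, k3] as OpenCV has them; the pictures are not rectified), "view" (4x4, takes a point from world to camera coordinates). Camera axes: x right, y down, z forward; pixel columns grow to the right and rows downward; lengths in mm; the calibration is good to about 2 mm. A picture is of the moment at which its call begins: read the wrist's pose just before it. camera_info takes no time and is no camera call; for the wrist camera it gives the pose at the moment of the call.
- env.job_done(): hands the job in, once; it reports no verdict.
The state is a dict: "t": time; "joints": joint angles; "qvel": joint speeds; "tau": joint torques, N m; "eef_pos": TCP position; "tcp_rot": TCP orientation; "ft_force": force on the tool from outside, world axes, zero at the start; "moment": the same for the moment, N m; "opening": opening from 0.0 (shut) to 1.0 (fully open).
Only numpy, scipy, OpenCV 4.12 (cv2) and the standard library are available. Lean on these libraries where they do the work, as an engineer would, in place of code of your own. Each camera call takes 0.05 s, during which the arm holds its last target. There are 200 camera calls.

## Working session

There is one attempt and no reset: what is moved stays moved. The work goes in short steps, Python scripts to look and compute and a tool call to move; the robot and the scene stay as the last step left them, time stands still between calls to the robot, and variables do not carry over. Pictures are saved under pics/ and viewed, about 8 in all and at most 12, crops included, and the job is handed in when it is done.

Besides the shell and the picture viewer there is one more tool, called after "Call:" by a JSON object that holds its "api" and its "payload", one argument or row to a line. carry_out: Moves the arm, as the interface text tells. Shifts and turns lie within -1 to 1; 1 stands for 0.5 m of shift or 180 degrees of turn. Its arguments: {"type":"object","properties":{"grip":{"type":"array"},"linear":{"type":"array"},"turn":{"type":"array"}},"required":["grip","linear","turn"]}

```bash
mkdir -p pics
python3 - <<'E'
from cell import env,cams
import cv2
for n in("top","side"):
    cv2.imwrite(f"pics/{n}0.png",cams.read_camera(n)); i=cams.camera_info(n); print(n,i)
print(env.state())
E
```

```text
top {'fx': 444.7042464100784, 'fy': 444.7042464100784, 'cx': 328.53224844776844, 'cy': 244.26620776420492, 'dist': array([-0.05968437,  0.        ,  0.        ,  0.        ,  0.        ]), 'view': array([[ 2.50444238e-02, -9.99549855e-01, -1.65185810e-02,
         3.34857432e+01],
       [-9.96336680e-01, -2.36055614e-02, -8.21948708e-02,
         5.94955807e+02],
       [ 8.17679408e-02,  1.85165913e-02, -9.96479372e-01,
         9.56563252e+02],
       [ 0.00000000e+00,  0.00000000e+00,  0.00000000e+00,
         1.00000000e+00]])}
side {'fx': 592.5372795464478, 'fy': 592.5372795464478, 'cx': 315.79226137722765, 'cy': 236.18213627100587, 'dist': array([0.00249738, 0.        , 0.        , 0.        , 0.        ]), 'view': array([[-8.32292199e-01, -5.54108035e-01,  1.59367813e-02,
         5.02956443e+02],
       [-4.07818449e-01,  5.92580652e-01, -6.94645437e-01,
         2.62420980e+02],
       [ 3.75464790e-01, -5.84647292e-01, -7.19175733e-01,
         8.53082098e+02],
       [ 0.00000000e+00,  0.00000000e+00,  0.00000000e+00,
         1.00000000e+00]])}
{'t': 0.1, 'joints': array([-1.34659883e+00,  4.91513968e-01,  1.55939851e+00,  7.73382160e-06,
        1.09172395e+00, -1.05602246e-01]), 'qvel': array([ 0.001461  , -0.00153041, -0.00154346,  0.00012357, -0.00052168,
        0.00180119]), 'tau': array([ 4.45623838e-03, -6.13620114e+01, -2.58606058e+01,  6.93661650e-02,
        4.70131938e-02, -5.04421405e-05]), 'eef_pos': array([ 202.38310191, -591.1023989 ,  228.10761456]), 'tcp_rot': array([-1.68297025,  1.56975253,  1.78841857]), 'ft_force': array([ 0.31106314, -0.33604058, -0.77484862]), 'moment': array([ 0.03581724,  0.00027317, -0.04362501]), 'opening': 1.0038776356541896}
```

View pics/top0.png

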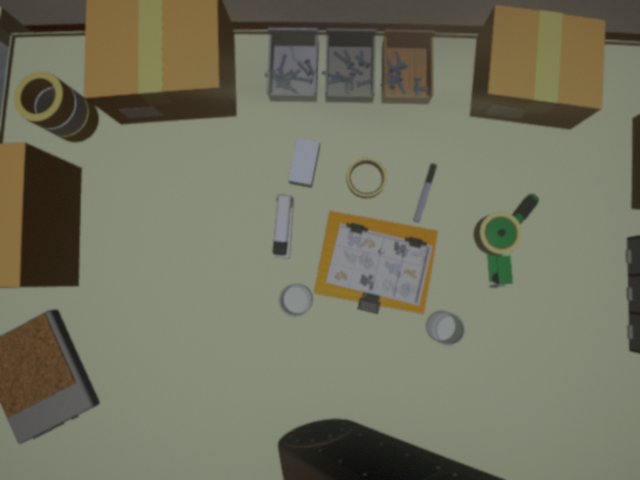

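View pics/side0.png

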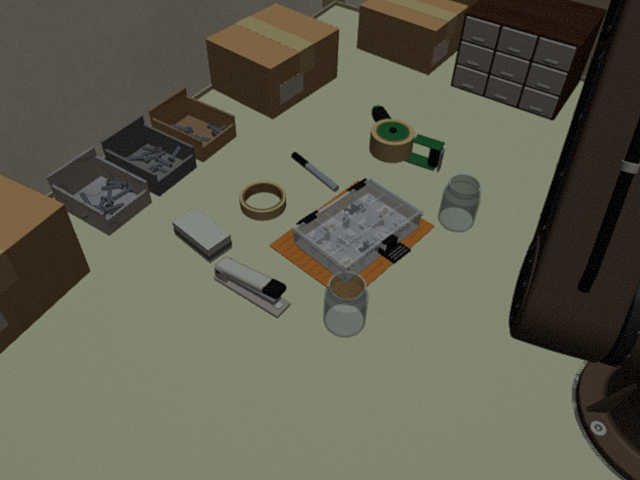

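Top view: organiser on its orange pad at about (378,263), tab at (370,302), black hinge blocks at (357,228) and (415,242), jars at (297,299) and (445,327). The side view agrees. Next I'll get a rough pose.

```bash
cat > h.py <<'E'
import cv2, numpy as np
from cell import env,cams
def ray(info,uv):
    K=np.array([[info['fx'],0,info['cx']],[0,info['fy'],info['cy']],[0,0,1]])
    p=cv2.undistortPoints(np.array([[uv]],float),K,np.array(info['dist']))[0,0]
    V=np.array(info['view']);R=V[:3,:3];return -R.T@V[:3,3],R.T@np.array([p[0],p[1],1])
def onz(info,uv,z):
    o,d=ray(info,uv);return o+d*(z-o[2])/d[2]
def proj(info,P):
    K=np.array([[info['fx'],0,info['cx']],[0,info['fy'],info['cy']],[0,0,1]])
    V=np.array(info['view'])
    return cv2.projectPoints(np.array(P,float).reshape(-1,1,3),cv2.Rodrigues(V[:3,:3])[0],V[:3,3],K,np.array(info['dist']))[0][:,0]
def blobs(im,lo,hi,amin):
    n,_,s,c=cv2.connectedComponentsWithStats(cv2.inRange(im,np.array(lo),np.array(hi)))
    return [(s[i].tolist(),c[i].round(1).tolist()) for i in range(1,n) if s[i,4]>=amin]
E
python3 - <<'E'
from h import *
im=cv2.imread('pics/top0.png'); i=cams.camera_info('top')
sub=im[205:325,270:480]
for b in blobs(sub,[0]*3,[60]*3,20): 
    uv=(b[1][0]+270,b[1][1]+205); print(b,uv,onz(i,uv,40)[:2].round(1))
for uv in((297,299),(445,327)):print(uv,onz(i,uv,94)[:2].round(),onz(i,uv,0)[:2].round())
cv2.imwrite('pics/topc.png',cv2.resize(sub,None,fx=3.8,fy=3.8,interpolation=cv2.INTER_CUBIC))
E
```

```text
([78, 19, 18, 8, 74], [86.4, 22.6]) (356.4, 227.6) [630.6 -12.1]
([137, 33, 18, 8, 77], [145.1, 36.7]) (415.1, 241.7) [ 602.8 -140.1]
([4, 37, 12, 12, 128], [9.6, 42.9]) (279.6, 247.9) [582.3 154. ]
([92, 90, 16, 9, 81], [100.8, 93.5]) (370.8, 298.5) [477.9 -46.1]
(297, 299) [475. 108.] [471. 116.]
(445, 327) [ 426. -193.] [ 417. -216.]
```

View pics/topc.png

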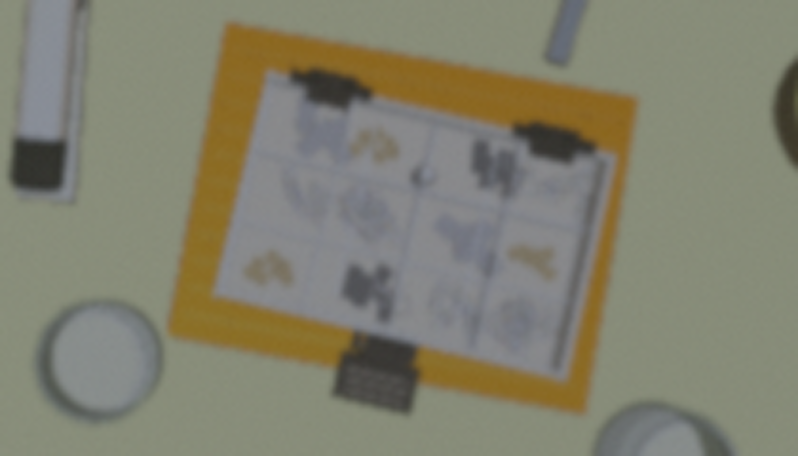

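The crop shows the ledge (crop px 334–419 × 340–412, front-edge middle about (373,403)), the box and the two hinge blocks. Next: the initial pose, tool axes and route.

```bash
cat >> h.py <<'E'
from scipy.spatial.transform import Rotation as Ro
def tool():
    s=env.state(); return s,np.array(s['eef_pos']),Ro.from_euler('xyz',s['tcp_rot']).as_matrix()
def delta(target,yaw):
    # shift in tool axes (units of carry_out) and turn needed so the jaw axis lies along organiser y (mod 180)
    s,p,R=tool(); ty=R[:,1]; want=np.array([-np.sin(yaw),np.cos(yaw),0])
    a=np.arctan2(np.cross(R[:,1],want)@R[:,0],R[:,1]@want); a=(a+np.pi/2)%np.pi-np.pi/2
    print('t',s['t'],'pos',p.round(1),'F',np.round(s['ft_force'],1),'open',round(s['opening'],2),'j6',round(s['joints'][5],2))
    print('shift/500',((R.T@(np.array(target)-p))/500).round(4),'turn/180',round(a/np.pi,4),'axes x',R[:,0].round(3),'y',R[:,1].round(3),'z',R[:,2].round(3))
E
python3 - <<'E'
from h import *
i=cams.camera_info('top')
f=lambda c,z:onz(i,(c[0]/3.8+270-.37,c[1]/3.8+205-.37),z)[:2]
print('ledge c',f((377,377),32).round(1),'front',f((373,403),32).round(1))
c=[f(p,47) for p in((265,72),(614,153),(568,381),(213,296))]
print('lid corners',np.round(c,1),'mean',np.mean(c,0).round(1))
yaw=-.214;delta([440,-38,200],yaw)
w=cams.camera_info('wrist');V=w['view'];s,p,R=tool()
print('cam in tool',R.T@(-V[:3,:3].T@V[:3,3]-p),'cam z in tool',R.T@V[2,:3],w['fx'])
E
```

```text
ledge c [466.  -42.7] front [451.2 -40.7]
lid corners [[ 637.6   25.2]
 [ 596.  -173.7]
 [ 467.  -148.9]
 [ 509.8   51.6]] mean [552.6 -61.4]
t 0.1 pos [ 202.4 -591.1  228.1] F [ 0.3 -0.3 -0.8] open 1.0 j6 -0.11
shift/500 [ 0.0572 -0.8926 -0.8079] turn/180 0.1731 axes x [-0.     0.001 -1.   ] y [ 0.324 -0.946 -0.001] z [-0.946 -0.324 -0.   ]
cam in tool [-1.56559737e+02  4.49067334e-02 -7.48850171e+01] cam z in tool [ 9.64265495e-01 -3.03508678e-04  2.64937660e-01] 381.403715148594
```

Call:
{"api": "carry_out", "payload": {
  "grip": [1, 1, 1, 1, 1],
  "linear": [
    [0, 0, 0],
    [0, 0, 0],
    [0, 0, 0],
    [0, 0, 0],
    [0, 0, 0]
  ],
  "turn": [0.043, 0.043, 0.043, 0.043, 0]
}}

```text
t: 0.6
eef_pos: [202.4, -591.2, 228.3]
tcp_rot: [-1.111, 1.57, 1.818]
ft_force: [-0.3, 0.8, 0.1]
opening: 0.634
```

```bash
python3 -c "
from h import *
delta([410,-31,200],-.21)"
```

```text
t 0.6 pos [ 202.4 -591.2  228.3] F [-0.3  0.8  0.1] open 0.63 j6 0.44
shift/500 [ 0.0572 -1.1827 -0.1695] turn/180 -0.0008 axes x [-0.     0.001 -1.   ] y [-0.211 -0.977 -0.   ] z [-0.977  0.211  0.   ]
```

Call:
{"api": "carry_out", "payload": {
  "grip": [1, 1, 1, 1, 1],
  "linear": [
    [0, -0.08, -0.034],
    [0, -0.08, -0.034],
    [0, -0.08, -0.034],
    [0, -0.08, -0.034],
    [0, -0.08, -0.034]
  ],
  "turn": [0, 0, 0, 0, 0]
}}

```text
t: 1.1
eef_pos: [328.0, -412.0, 228.6]
tcp_rot: [-0.518, 1.571, 2.418]
ft_force: [1.2, -0.8, 0.1]
opening: 0.22
```

Call:
{"api": "carry_out", "payload": {
  "grip": [1, 1, 1, 1, 1],
  "linear": [
    [0, -0.08, 0],
    [0, -0.08, 0],
    [0, -0.08, 0],
    [0, -0.08, 0],
    [0, -0.08, 0]
  ],
  "turn": [0, 0, 0, 0, 0]
}}

```text
t: 1.6
eef_pos: [369.2, -216.4, 228.6]
tcp_rot: [2.417, 1.571, -0.931]
ft_force: [0.9, -0.2, 0.1]
opening: 0.007
```

Call:
{"api": "carry_out", "payload": {
  "grip": [1, 1, 1, 1, 1],
  "linear": [
    [0.01, -0.08, 0],
    [0.01, -0.08, 0],
    [0.01, -0.08, 0],
    [0.01, -0.08, 0],
    [0.01, -0.06, 0]
  ],
  "turn": [0, 0, 0, 0, 0]
}}

```text
t: 2.1
eef_pos: [408.9, -30.1, 203.5]
tcp_rot: [-3.045, 1.571, -0.108]
ft_force: [-0.3, -0.2, -0.1]
opening: 0.01
```

Run:
```python
from h import *
delta([452,-40,150],-.21)
i=cams.camera_info('wrist'); im=cams.read_camera('wrist'); cv2.imwrite('pics/w0.png',im)
u=np.array([np.cos(-.21),np.sin(-.21),0]);c=np.array([552.6,-61.4,0])
print(proj(i,[c-92.5*u+[0,0,32],c+[0,0,47],c+65.5*u+[0,0,44.5]]))
```

```text
t 2.1 pos [408.9 -30.1 203.5] F [-0.3 -0.2 -0.1] open 0.01 j6 1.54
shift/500 [ 0.107   0.0018 -0.0884] turn/180 0.0015 axes x [ 0. -0. -1.] y [-0.204 -0.979 -0.   ] z [-0.979  0.204 -0.   ]
[[323.54565564 157.61588922]
 [324.30419001  34.87014724]
 [324.82659883 -59.45367329]]
```

View pics/w0.png

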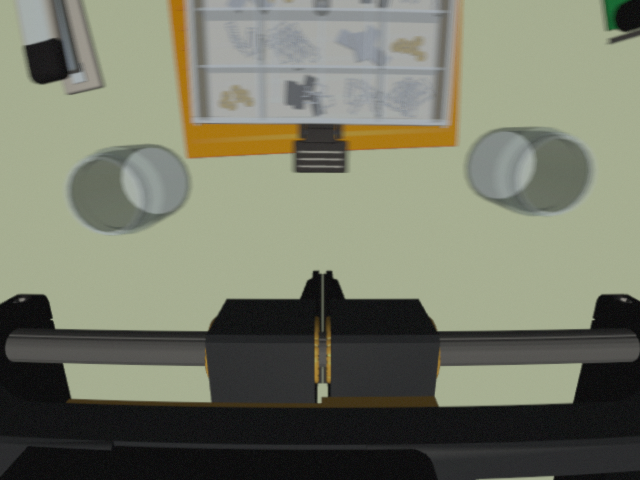

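Wrist view: ledge with front edge at v≈172 (u 296–346), hook plate around v 125–142, box front edge at v≈124 (u 193–447). Jars are clear on both sides.

Run:
```python
from h import *
i=cams.camera_info('wrist'); im=cv2.imread('pics/w0.png')
g=cv2.cvtColor(im,cv2.COLOR_BGR2GRAY)
print('col321',g[112:182,321].tolist()); print('row168',g[168,285:358].tolist())
for v in (165,):
  print(g[v,285:358].tolist())
for n,uv,z in(('ledge front',(321,172.5),30),('fl',(295,172.5),30),('fr',(347,172.5),30),('hook top front?',(321,142),50),('boxL',(193,124),47),('boxR',(447,125.5),47)):print(n,onz(i,uv,z).round(1))
```

```text
col321 [125, 128, 142, 158, 164, 166, 169, 171, 170, 169, 165, 124, 66, 50, 47, 45, 40, 45, 51, 52, 52, 51, 51, 53, 52, 55, 53, 53, 54, 52, 40, 47, 52, 52, 51, 50, 52, 52, 70, 134, 138, 75, 54, 54, 53, 64, 120, 137, 84, 57, 52, 54, 60, 103, 134, 100, 60, 53, 52, 54, 92, 163, 169, 168, 168, 170, 168, 169, 168, 169]
row168 [168, 169, 169, 169, 165, 157, 146, 137, 126, 112, 94, 76, 54, 54, 55, 55, 56, 55, 56, 56, 56, 56, 56, 59, 59, 60, 61, 59, 60, 60, 61, 60, 61, 58, 61, 60, 60, 59, 60, 59, 61, 60, 61, 58, 60, 60, 61, 61, 61, 61, 64, 66, 65, 64, 61, 62, 58, 57, 62, 83, 100, 114, 128, 139, 149, 158, 167, 168, 169, 168, 170, 169, 169]
[169, 168, 169, 168, 166, 157, 147, 139, 125, 112, 97, 84, 78, 87, 94, 98, 96, 99, 101, 101, 100, 100, 102, 103, 101, 104, 101, 102, 102, 102, 102, 103, 103, 104, 103, 104, 103, 101, 105, 101, 97, 89, 87, 86, 87, 86, 87, 88, 86, 89, 87, 86, 86, 85, 79, 78, 73, 68, 65, 83, 101, 114, 128, 139, 148, 158, 167, 170, 169, 169, 168, 168, 170]
ledge front [450.1 -35.   30. ]
fl [454.6 -13.1  30. ]
fr [445.6 -56.8  30. ]
hook top front? [475.5 -40.3  50. ]
boxL [510.3  56.3  47. ]
boxR [ 468.1 -141.    47. ]
```

Call:
{"api": "carry_out", "payload": {
  "grip": [1, 1, 1, 1, 1],
  "linear": [
    [0.06, 0, -0.044],
    [0.06, -0.002, -0.044],
    [0.06, 0, 0],
    [0.06, 0, 0],
    [0.04, 0, 0]
  ],
  "turn": [0.0015, 0, 0, 0, 0]
}}

```text
t: 2.65
eef_pos: [451.6, -40.4, 61.8]
tcp_rot: [0.023, 1.569, 2.954]
ft_force: [0.3, -0.4, -0.2]
opening: 0.002
```

Run:
```python
from h import *
delta([452,-38,46],-.21)
im=cams.read_camera('wrist')
t=cams.read_camera('side')[170:350,270:510]
cv2.imwrite('pics/w1.png',np.vstack([cv2.resize(im[60:360,170:470],(560,420)) if 0 else cv2.resize(im[100:320,180:460],(560,300)),cv2.resize(t,(560,290))]))
```

```text
t 2.65 pos [451.6 -40.4  61.8] F [ 0.3 -0.4 -0.2] open 0.0 j6 1.55
shift/500 [ 0.0316 -0.0048  0.0001] turn/180 -0.0003 axes x [-0.002  0.    -1.   ] y [-0.209 -0.978  0.   ] z [-0.978  0.209  0.002]
```

View pics/w1.png

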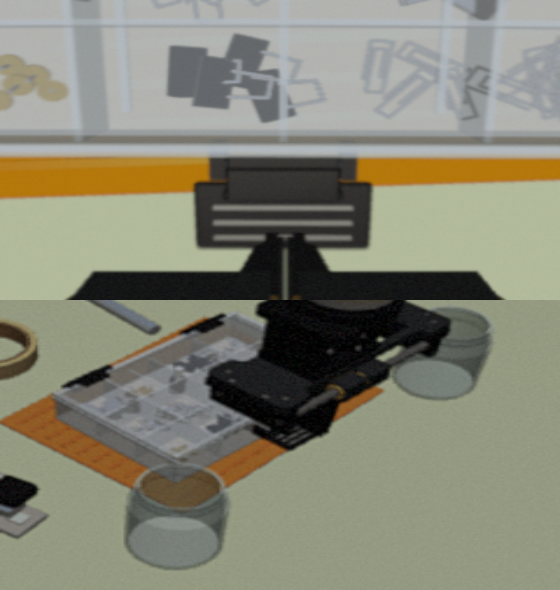

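Side view and wrist view: closed fingertips are centred over the ledge, in front of the hook plate, with the jars clear. Pressing down in small steps.

Call:
{"api": "carry_out", "payload": {
  "grip": [1, 1, 1, 1, 1],
  "linear": [
    [0.012, 0, 0],
    [0.012, 0, 0],
    [0.006, 0, 0],
    [0.003, 0, 0],
    [0.003, 0, 0]
  ],
  "turn": [0, 0, 0, 0, 0]
}}

```text
t: 3.25
eef_pos: [452.2, -40.5, 45.9]
tcp_rot: [3.001, 1.57, -0.356]
ft_force: [-1.7, 0.6, 2.0]
opening: 0.007
```

Call:
{"api": "carry_out", "payload": {
  "grip": [1, 1, 1],
  "linear": [
    [0.004, 0, 0],
    [0.002, 0, 0],
    [0, 0, 0]
  ],
  "turn": [0, 0, 0]
}}

```text
t: 3.55
eef_pos: [452.0, -40.4, 42.6]
tcp_rot: [0.708, 1.571, -2.648]
ft_force: [-1.3, 0.0, 3.3]
opening: 0.007
```

Call:
{"api": "carry_out", "payload": {
  "grip": [1, 1, 1],
  "linear": [
    [0.003, 0, 0],
    [0.002, 0, 0],
    [0, 0, 0]
  ],
  "turn": [0, 0, 0]
}}

```text
t: 3.85
eef_pos: [452.1, -40.5, 40.0]
tcp_rot: [1.401, 1.571, -1.955]
ft_force: [-1.1, -0.0, 3.8]
opening: 0.003
```

Run:
```python
from h import *
delta([452,-38,46],-.21)
a=cv2.imread('pics/w1.png')[:300]
im=cams.read_camera('wrist'); cv2.imwrite('pics/w2.png',im)
t0=cv2.resize(cv2.imread('pics/side0.png')[170:270,290:430],(560,400))
print(cv2.absdiff(cams.read_camera('side')[180:230,300:350],cv2.imread('pics/side0.png')[180:230,300:350]).mean())
```

```text
t 3.85 pos [452.1 -40.5  40. ] F [-1.1 -0.   3.8] open 0.0 j6 1.55
shift/500 [-0.0119 -0.0048  0.0012] turn/180 -0.0017 axes x [-0. -0. -1.] y [-0.214 -0.977  0.   ] z [-0.977  0.214  0.   ]
21.7688
```

View pics/w2.png

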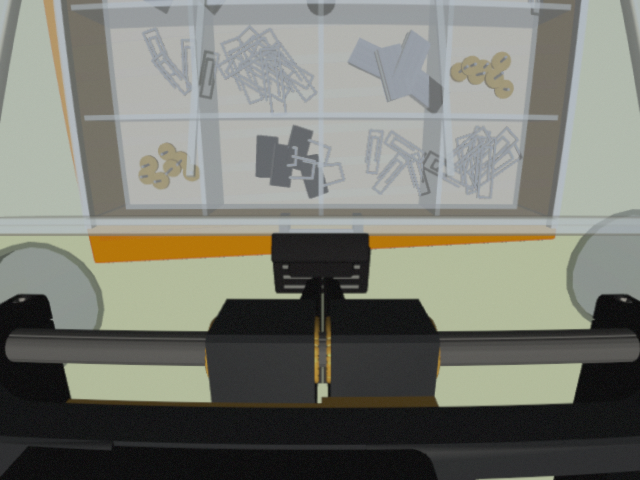

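The full-width double line at v≈220–230 suggests the lid edge has already sprung up towards the camera. Withdrawing the finger, then checking.

Call:
{"api": "carry_out", "payload": {
  "grip": [1, 1, 1, 1, 1],
  "linear": [
    [-0.01, 0, 0.0],
    [-0.02, 0, 0.02],
    [-0.03, 0, 0.03],
    [-0.03, 0, 0.03],
    [0, 0, 0]
  ],
  "turn": [0, 0, 0, 0, 0]
}}

```text
t: 4.45
eef_pos: [411.7, -31.5, 86.7]
tcp_rot: [3.051, 1.569, -0.305]
ft_force: [-0.1, -0.2, -0.5]
opening: 0.004
```

Run:
```python
from h import *
delta([452,-38,46],-.21)
im=cams.read_camera('side'); cv2.imwrite('pics/s3f.png',im)
w=cams.read_camera('wrist'); cv2.imwrite('pics/w3f.png',w)
cv2.imwrite('pics/c3.png',np.vstack([cv2.resize(im[130:310,250:530],(560,360)),cv2.resize(w[:320],(560,240))]))
```

```text
t 4.45 pos [411.7 -31.5  86.7] F [-0.1 -0.2 -0.5] open 0.0 j6 1.55
shift/500 [ 0.0816 -0.0045 -0.0815] turn/180 -0.0016 axes x [ 0.001 -0.    -1.   ] y [-0.213 -0.977  0.   ] z [-0.977  0.213 -0.001]
```

View pics/c3.png

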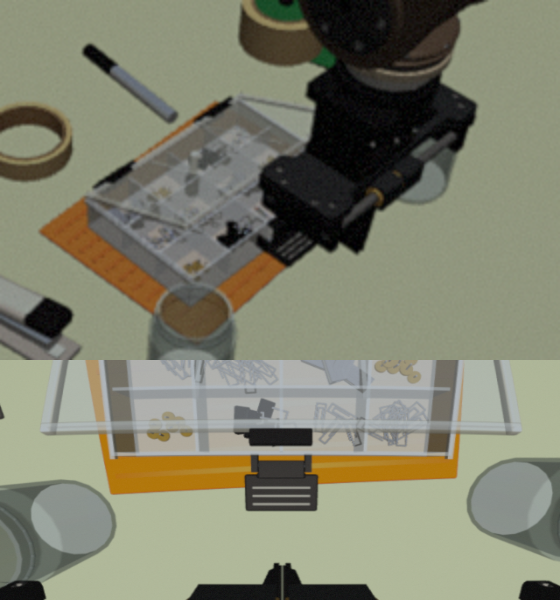

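Lid has sprung up part-way: nose at wrist px ≈(320,103), lid raised at both sides in the side view, tab back at rest. Approaching to just in front of the nose, tip below the lid edge.

Call:
{"api": "carry_out", "payload": {
  "grip": [1, 1, 1, 1, 1],
  "linear": [
    [0.013, 0, -0.04],
    [0.012, 0, -0.04],
    [0, 0, -0.03],
    [0, 0, -0.02],
    [0, 0, 0]
  ],
  "turn": [0, 0, 0, 0, 0]
}}

```text
t: 5.05
eef_pos: [477.6, -46.1, 72.1]
tcp_rot: [2.921, 1.57, -0.436]
ft_force: [0.5, -0.1, -0.3]
opening: 0.005
```

```bash
cat >> h.py <<'E'
def hx():
    s,p,R=tool();u=np.array([.978,-.208]);H=np.array([617,-73.5])
    print('t',round(s['t'],2),'X',round((H-p[:2])@u,1),'lat',round((p[:2]-H)@np.array([.208,.978]),1),'z',p[2].round(1),'F',np.round(s['ft_force'],1))
E
python3 - <<'E'
from h import *
hx()
w=cams.camera_info('wrist');u=np.array([.978,-.208,0]);H=np.array([617,-73.5,44.5])
for th in(.38,.41,.44):print(th,proj(w,[H-u*138*np.cos(th)+[0,0,138*np.sin(th)],H-u*131*np.cos(th)+[0,0,131*np.sin(th)]]).round())
im=cams.read_camera('wrist');cv2.imwrite('pics/w4.png',im)
print(cv2.cvtColor(im,cv2.COLOR_BGR2GRAY)[150:300:2,312].tolist())
E
```

```text
t 5.05 X 142.1 lat -2.2 z 72.1 F [ 0.5 -0.1 -0.3]
0.38 [[316. 299.]
 [316. 281.]]
0.41 [[316. 300.]
 [316. 281.]]
0.44 [[316. 300.]
 [316. 280.]]
[163, 156, 172, 173, 173, 175, 173, 173, 155, 152, 162, 178, 179, 176, 166, 106, 101, 107, 125, 151, 151, 169, 171, 172, 138, 98, 106, 144, 141, 104, 102, 103, 104, 110, 137, 136, 102, 101, 101, 101, 100, 103, 153, 171, 153, 148, 117, 114, 115, 116, 116, 115, 125, 170, 173, 150, 150, 152, 148, 147, 169, 162, 153, 148, 147, 109, 33, 33, 35, 34, 33, 37, 36, 37, 33]
```

View pics/w4.png

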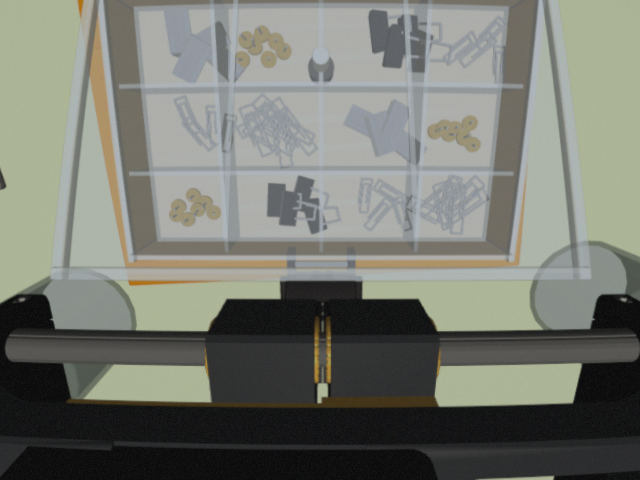

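Wrist view: lid edge at v≈272–280, nose just below it at u 280–362, fingers right in front and centred. Starting the push along the edge's arc, with a slight upward bias.

Call:
{"api": "carry_out", "payload": {
  "grip": [1, 1, 1, 1, 1],
  "linear": [
    [0, 0, -0.005],
    [-0.002, 0, -0.005],
    [-0.005, 0, -0.004],
    [-0.01, 0, -0.005],
    [-0.01, 0, -0.005]
  ],
  "turn": [0, 0, 0, 0, 0]
}}

```text
t: 5.6
eef_pos: [486.9, -48.0, 86.3]
tcp_rot: [0.022, 1.568, 2.948]
ft_force: [-4.7, 0.5, 1.9]
opening: 0.001
```

```bash
python3 -c "
from h import *
hx()"
```

```text
t 5.6 X 132.6 lat -2.1 z 86.3 F [-4.7  0.5  1.9]
```

Call:
{"api": "carry_out", "payload": {
  "grip": [1, 1],
  "linear": [
    [-0.012, 0, 0],
    [-0.012, 0, -0.002]
  ],
  "turn": [0, 0]
}}

```text
t: 5.8
eef_pos: [489.2, -48.5, 98.6]
tcp_rot: [2.952, 1.57, -0.404]
ft_force: [-0.6, 0.1, -1.5]
opening: 0.006
```

```bash
python3 -c "
from h import *
hx()"
```

```text
t 5.8 X 130.2 lat -2.2 z 98.6 F [-0.6  0.1 -1.5]
```

Call:
{"api": "carry_out", "payload": {
  "grip": [1, 1, 1, 1, 1],
  "linear": [
    [-0.012, 0, -0.006],
    [-0.012, 0, -0.007],
    [-0.011, 0, -0.008],
    [-0.011, 0, -0.008],
    [-0.011, 0, -0.009]
  ],
  "turn": [0, 0, 0, 0, 0]
}}

```text
t: 6.3
eef_pos: [508.2, -52.7, 127.1]
tcp_rot: [2.292, 1.571, -1.065]
ft_force: [-0.9, 0.1, -1.2]
opening: 0.004
```

```bash
python3 -c "
from h import *
hx()"
```

```text
t 6.3 X 110.8 lat -2.3 z 127.1 F [-0.9  0.1 -1.2]
```

Call:
{"api": "carry_out", "payload": {
  "grip": [1, 1, 1, 1, 1],
  "linear": [
    [-0.01, 0, -0.009],
    [-0.0095, 0, -0.01],
    [-0.009, 0, -0.011],
    [-0.0085, 0, -0.011],
    [-0.008, 0, -0.0115]
  ],
  "turn": [0, 0, 0, 0, 0]
}}

```text
t: 6.8
eef_pos: [533.9, -58.4, 149.4]
tcp_rot: [2.271, 1.571, -1.086]
ft_force: [-0.0, 0.3, 0.4]
opening: 0.005
```

```bash
python3 -c "
from h import *
hx()"
```

```text
t 6.8 X 84.4 lat -2.5 z 149.4 F [-0.   0.3  0.4]
```

Call:
{"api": "carry_out", "payload": {
  "grip": [1, 1, 1, 1, 1],
  "linear": [
    [-0.007, 0, -0.011],
    [-0.0065, 0, -0.012],
    [-0.006, 0, -0.012],
    [-0.005, 0, -0.012],
    [-0.005, 0, -0.012]
  ],
  "turn": [0, 0, 0, 0, 0]
}}

```text
t: 7.3
eef_pos: [562.7, -64.6, 164.0]
tcp_rot: [0.758, 1.571, -2.599]
ft_force: [-1.1, 0.8, -1.1]
opening: 0.007
```

Run:
```python
from h import *
hx()
im=cams.read_camera('side'); 
cv2.imwrite('pics/c5.png',cv2.resize(im[60:310,250:530],(672,600)))
```

```text
t 7.3 X 54.9 lat -2.6 z 164.0 F [-1.1  0.8 -1.1]
```

View pics/c5.png

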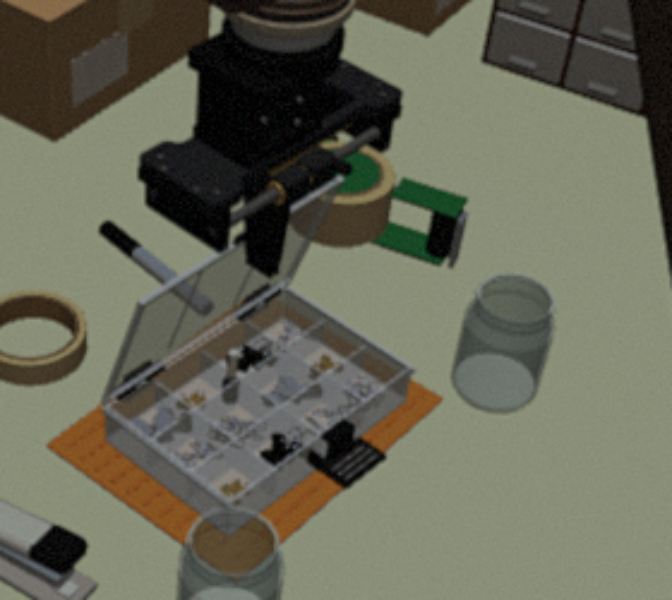

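The side view shows the lid steeply raised with the fingers behind its front edge, and the organiser still square on its pad. Continuing.

Call:
{"api": "carry_out", "payload": {
  "grip": [1, 1, 1, 1, 1],
  "linear": [
    [-0.004, 0, -0.012],
    [-0.003, 0, -0.012],
    [-0.003, 0, -0.012],
    [-0.002, 0, -0.012],
    [-0.001, 0, -0.012]
  ],
  "turn": [0, 0, 0, 0, 0]
}}

```text
t: 7.85
eef_pos: [592.1, -71.0, 170.4]
tcp_rot: [2.603, 1.571, -0.754]
ft_force: [0.1, -0.1, 0.2]
opening: 0.006
```

Call:
{"api": "carry_out", "payload": {
  "grip": [1, 1, 1, 1, 1],
  "linear": [
    [0, 0, -0.012],
    [0, 0, -0.012],
    [0, 0, -0.012],
    [0, 0, -0.01],
    [0, 0, -0.008]
  ],
  "turn": [0, 0, 0, 0, 0]
}}

```text
t: 8.35
eef_pos: [618.4, -76.8, 170.3]
tcp_rot: [1.972, 1.571, -1.385]
ft_force: [0.9, -0.3, 0.3]
opening: 0.007
```

```bash
python3 -c "
from h import *
hx()"
```

```text
t 8.35 X -2.0 lat -3.0 z 170.3 F [ 0.9 -0.3  0.3]
```

Call:
{"api": "carry_out", "payload": {
  "grip": [1, 1, 1, 1],
  "linear": [
    [0, 0, -0.008],
    [0, 0, -0.008],
    [0, 0, -0.008],
    [0, 0, 0]
  ],
  "turn": [0, 0, 0, 0]
}}

```text
t: 8.75
eef_pos: [630.1, -79.4, 170.3]
tcp_rot: [2.825, 1.57, -0.532]
ft_force: [0.2, 0.2, -0.1]
opening: 0.002
```

Call:
{"api": "carry_out", "payload": {
  "grip": [1, 1, 1, 1, 1],
  "linear": [
    [0, 0, 0.03],
    [0, 0, 0.05],
    [-0.02, 0, 0.06],
    [-0.04, 0, 0.08],
    [-0.04, 0, 0.08]
  ],
  "turn": [0, 0, 0, 0, 0]
}}

```text
t: 9.25
eef_pos: [481.5, -46.9, 220.5]
tcp_rot: [0.078, 1.57, 3.004]
ft_force: [-0.4, -0.0, 0.6]
opening: 0.005
```

Run:
```python
from h import *
hx()
a=cams.read_camera('side');b=cams.read_camera('top');cv2.imwrite('pics/s6f.png',a);cv2.imwrite('pics/t6f.png',b)
cv2.imwrite('pics/c6.png',np.hstack([cv2.resize(a[100:350,170:490],(448,350)),cv2.resize(b[140:350,260:470],(350,350))]))
```

```text
t 9.25 X 138.1 lat -2.1 z 220.5 F [-0.4 -0.   0.6]
```

View pics/c6.png

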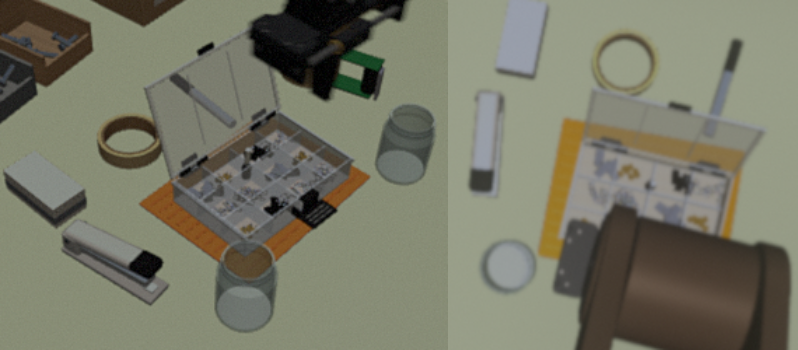

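The lid stands fully back in both views (nose at top px ≈(399,204)), with the gripper clear of it. Numeric checks next: lid angle and any shift of the objects.

Run:
```python
from h import *
i=cams.camera_info('top');u=np.array([.978,-.208,0]);H=np.array([616.8,-75,44.5])
for th in(1.7,1.8,1.92):print(th,proj(i,[H-u*137*np.cos(th)+[0,0,137*np.sin(th)]]).round(1))
t0=cv2.imread('pics/top0.png',0);s0=cv2.imread('pics/side0.png',0);t=cv2.imread('pics/t6f.png',0);s=cv2.imread('pics/s6f.png',0)
print([b for b in blobs(cv2.imread('pics/t6f.png')[190:225,370:420],[0]*3,[75]*3,8)])
def m(a,b,n,x,y,w,h):
    r=cv2.matchTemplate(b[y-8:y+h+8,x-8:x+w+8],a[y:y+h,x:x+w],cv2.TM_CCOEFF_NORMED);_,v,_,l=cv2.minMaxLoc(r);print(n,round(v,3),l[0]-8,l[1]-8)
m(s0,s,'tab',378,234,34,30);m(s0,s,'boxfront',340,220,40,50);m(s0,s,'padcorner',268,232,30,30);m(s0,s,'jar_a',322,270,48,66);m(s0,s,'jar_b',436,172,48,60)
m(s0,s,'stapler',210,255,82,60);m(s0,s,'tapeA',238,180,50,42);m(t0,t,'marker',410,160,30,40);m(t0,t,'box',286,135,36,54);m(s0,s,'gun',410,132,36,40)
hx()
```

```text
1.7 [[395.6 217.6]]
1.8 [[397.  210.8]]
1.92 [[398.5 203.2]]
[([23, 12, 12, 4, 22], [28.5, 13.7])]
tab 0.963 0 0
boxfront 0.706 0 0
padcorner 0.992 0 0
jar_a 0.991 0 0
jar_b 0.993 0 0
stapler 0.996 0 0
tapeA 0.981 0 0
marker 0.999 0 0
box 0.997 0 0
gun 0.889 0 0
t 9.35 X 139.6 lat -1.9 z 222.7 F [0.2 1.1 0.2]
```

```bash
python3 -c "
from cell import env
print(env.job_done())"
```

```text
the job is handed in; nothing more can be done
None
```

The lid is fully open on its stop, and I handed the job in at about 9.4 s with the gripper clear of everything. I pressed the release tab with closed fingertips (about 4 N) and drew the finger away. A check then showed the lid part-way up and the tab back at rest. I then pushed the lid over by its front edge without gripping it. The highest reading between moves was about 5 N, at the first contact.

**Last checks:**
- **Lid angle:** the lid's nose is at top-view pixel (398.5, 203.7). At 1.92 rad it should be at (398.5, 203.2), so the lid is on its stop.
- **Nothing shifted:** comparing pictures from before and after, the tab, pad, jars, stapler, tape roll, marker, carton and tape gun all show 0 px of movement.
- **Weaker matches:** the box front (0.71) and tape gun (0.89) matched less well. The likely causes are the lid no longer covering the box and the arm partly hiding the gun.
- **Disagreement:** the wrist and top cameras differed by about 5 mm sideways on the tab's position. I used a value between them, well inside the ledge's width.
- **Release timing:** the wrist picture suggests the lid had already begun to rise while the tab was still held down.

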